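# Hold the stop collar on the winder shaft's set-screw flat

## Task

Grip the bare end of the coil winder's upright shaft with a finger pad lying on its ground flat, and turn it until the flat faces the yellow pointer. Then let go, take the loose collar below and raise it along the shaft, never off it, its brass set screw turned to the flat, until the whole level collar is within the length of the flat. Finish still holding it there in the fingers, not resting on or jammed against anything, and leave everything else on the bench where it is.

Things in the scene. Friction and masses are not known exactly. Their poses are not given: they have to be found in the camera images.
- winder: Coil winder fixed to the bench: steel plate 260 x 340 x 12 mm with a green bearing housing (110 mm square up to 48 mm, then a round boss 90 mm across, top face 70 mm above the bench). Origin: on the shaft axis at bench level; z up; x points to the yellow pointer, a diamond painted on the boss top with a tab below it. From the boss rises the upright dark steel shaft.
- spindle (a joint): Turning angle of the shaft about its upright axis, rad: 0 when the flat faces the yellow pointer (winder x), growing counter-clockwise seen from above, free from -3.1 to 3.1. It stays where it is left; turning takes about 0.12 N m.
- flat (a point): The shaft's bright ground flat, 21 mm wide, from 100 mm above the bench up to the shaft's end at 138 mm; turns with the shaft. Origin: centre of its face, 9 mm from the axis; x points straight out of it; z up. Below 100 mm the shaft is round. Squeezing the shaft nearly squarely turns it until the flat lies on the pad.
- shaft_end (a point): Centre of the shaft's top end, on its axis, 138 mm above the bench. Shaft 28 mm across (14 mm radius); a short yellow line on the end runs towards the flat. Pads closed squarely on the flat and the round back stand 23 mm apart, their middle 2.5 mm from the axis on the side away from the flat; elsewhere, or with fingertips below 100 mm, up to 28 mm apart.
- collar: Loose aluminium stop collar round the shaft, resting on the boss: 54 mm outside, 31 mm bore, 24 mm high, about 0.2 kg. Origin: centre of its underside, on its bore axis (70 mm above the bench at the start); z up; x points to its set screw. It slides and turns freely on the shaft (1.5 mm play all round). A red dash on its top face lies on the side of the screw.
- screw (a point): Outer end of the collar's brass set screw (head 14 mm across), 40 mm from the collar's axis, at half the collar's height; the screw sticks out 13 mm along the collar's x.
- coil: Coil of nails, a steel disc 90 mm across and 50 mm high, loose on the winder's plate, left of the housing as seen along winder x; origin at the centre of its underside. Leave it alone.
- spanner: Open spanner about 170 mm long lying loose on the winder's plate on the other side of the housing; origin under its middle, x along it. Leave it alone.
- coil2: Second coil of nails, 90 mm across, 50 mm high, loose on the bench to the robot's right. Leave it alone.
- sprayer: Black spray bottle, 66 mm across, 200 mm high, standing on the bench to the robot's right. Leave it alone.
- snips: Hand snips with black handles, about 180 mm long, lying on the bench to the robot's right. Leave them alone.
Not all that is in view belongs to the job. There is more than one size of the collar; the job needs the middle-sized.

How it is judged:
By the outcome, as a careful person would: the job done as asked, in the order asked, and still so for the second after the job is handed in, while the arm keeps its last pose, push and grip.
It also fails if it takes over 58 s, if anything falls off the work surface, if the arm or the gripper's body presses on something with over 40 N, if the wrist force passes 120 N, or if a joint passes its speed limit or range.

## Robot

A 6-joint arm with a two-finger parallel gripper is mounted at the origin on the work surface. World frame = base frame: x ahead of the robot, y to its left, z up, the work surface at z = 0. Lengths are in m, angles in rad, forces in N, time in s.
With the tool pointing down it reaches from about 0.3 to 0.775 m from the base axis. Payload 14.6 kg.
Tool frame: the origin (TCP) lies at the very end of the fingers, on their centre line; the grasp point (between the pads) lies 19 mm behind it; z points along the fingers, y is the line along which they close (so a half turn about z gives the same grasp; the last joint's range is limited). The gripper opens to 94 mm and grips with 3 to 60 N. Pads are 16 mm wide; open, the fingers measure 119 mm over their backs; the gripper's body (75 mm by 177 mm) begins 78 mm behind the grasp point.
Start: joints at [1.251, 0.3, 1.521, -0, 1.321, -0.067], TCP at [0.138, 0.533, 0.205] pointing down, gripper open.
Joint ranges: [-3.03, 3.03], [-0.79, 2.21], [0.23, 2.52], [-1.04, 4.18], [0, 3.07], [-2.55, 2.55]. Speed limits (rad/s): [2.22, 2.22, 2.57, 3.14, 3.14, 3.14].

## Interface

Orientations are given as [roll, pitch, yaw] about the fixed x, y, z axes, in that order (R = Rz(yaw) Ry(pitch) Rx(roll)).
In Python, from station import ctrl, cams gives the robot as it stands. The module is installed in compiled form; this text tells all that it offers.
- The arm moves only by the tool arm_command, never from a script. Its argument "plan" is a list that holds one entry, the list of rows, each a list of 7 numbers: the shift along the tool's x, y, z in normalised numbers (1 is 600 mm), then the turn, a rotation vector about the tool's x, y, z in a scale on which 1.0 is pi/2 rad, then the closure, from -1 (fully open) to 1 (shut). A call has 1 to 12 rows; each row is the pose to reach, as a shift and turn from the pose commanded when the call began, along the tool's axes at that moment; what a row does not reach only later rows make up. A row lasts 1/10 s, in which the tool goes at most 50 mm and 8.59 degrees, less where a joint would pass 70% of its speed; a pose out of reach is approached as far as the arm can. Shift and turn numbers lie between -1 and 1, and a call with a number outside is refused. A call with a gripper value outside its range is refused whole. The fingers move at their own pace and stop on an object; "squeeze" is the grip in N (left out, the last holds). Time passes only in rows, so rows that repeat a pose let the fingers close. It gives the time, the measured TCP pose, the force, the opening and the grip force at its end, in the units of the state.
- ctrl.get_obs(): the state, without advancing time (a new reading comes with each control period).
- cams.camera(name): name is "scene" or "top" or "wrist"; returns (picture, depth): 480x640x3 uint8, blue, green, red; 480x640 float32, m along the optical axis (not along the pixel's ray), 0 where there is no reading.
- cams.camera_info(name): a dict with "fx", "fy", "cx", "cy" (pixels), "world_to_cam" (4x4, takes a point from world to camera coordinates). Camera axes: x right, y down, z forward; pixel columns grow to the right and rows downward; lengths in m; the calibration is good to about 2 mm. A picture is of the moment at which its call begins: read the wrist's pose just before it. camera_info takes no time and is no camera call; for the wrist camera it gives the pose at the moment of the call.
- ctrl.hand_in(): hands the job in; it is judged then, once.
The state is a dict: "time_s": time; "qpos": joint angles; "joint_vel": joint speeds; "tau": joint torques, N m; "ee_pos": TCP position; "eef_rot": TCP orientation; "force": force on the tool from outside, world axes, zero at the start; "moment": the same for the moment, N m; "grip_width": finger opening in m; "grip_force": force on a finger pad.
Only numpy, scipy, OpenCV 4.12 (cv2) and the standard library are available. Lean on these libraries where they do the work, as an engineer would, in place of code of your own. Each camera call takes 0.05 s, during which the arm holds its last target. There are 200 camera calls.

## Working session

There is one attempt and no reset: what is moved stays moved. The work goes in short steps, Python scripts to look and compute and a tool call to move; the robot and the scene stay as the last step left them, time stands still between calls to the robot, and variables do not carry over. Pictures are saved under pics/ and viewed, at most 10 in all, crops included, and the job is handed in when it is done.

Besides the shell and the picture viewer there is one more tool, called after "Emit:" by a JSON object that holds its "fn" and its "kwargs", one argument or row to a line. arm_command: Moves the arm, as the interface text tells. Its arguments: {"type":"object","properties":{"plan":{"type":"array"},"squeeze":{"type":"number"}},"required":["plan"]}

```bash
mkdir -p pics
python3 - <<'E'
from station import ctrl,cams
import cv2,numpy as np
print(ctrl.get_obs())
a=[]
for n in("scene","top","wrist"):
    p,d=cams.camera(n); cv2.imwrite(f"pics/{n}0.png",p); np.save(f"pics/{n}0.npy",d)
    i=cams.camera_info(n); print(n,i["fx"],i["fy"],i["cx"],i["cy"],np.round(i["world_to_cam"],4).tolist())
E
```

```text
{'time_s': 0.0, 'qpos': array([ 1.25142836e+00,  3.00463238e-01,  1.52157112e+00,  2.58701805e-05,
        1.32070885e+00, -6.66084569e-02]), 'joint_vel': array([ 0.00024099, -0.00126753, -0.0006774 ,  0.00025314, -0.00342491,
        0.00094094]), 'tau': array([-7.88272810e-04, -5.31800008e+01, -3.52737951e+01,  7.08070910e-02,
        2.44584319e-02, -7.28276336e-05]), 'ee_pos': array([0.13746091, 0.53227596, 0.20489486]), 'eef_rot': array([-3.14044632e+00, -1.01582547e-04,  2.88882666e+00]), 'force': array([-0.17974381, -0.65613896,  0.55877223]), 'moment': array([ 0.01441612, -0.02672295, -0.00048686]), 'grip_force': 0.0, 'grip_width': 0.09429103924341363}
scene 480.3660944114094 480.3660944114094 322.6198422580169 239.1391015938575 [[0.6809, 0.7322, -0.018, -0.2412], [0.503, -0.4854, -0.7151, -0.2674], [-0.5323, 0.4778, -0.6988, 1.461], [0.0, 0.0, 0.0, 1.0]]
top 537.9654385555532 537.9654385555532 318.20758923665323 242.11642642755496 [[-0.0137, -0.9999, -0.0098, -0.1372], [-0.9981, 0.0143, -0.0604, 0.5459], [0.0606, 0.009, -0.9981, 1.2693], [0.0, 0.0, 0.0, 1.0]]
wrist 387.4638706815949 387.4638706815949 318.11217239007 240.18574085197068 [[0.2497, 0.9683, 0.0002, -0.5508], [0.9355, -0.2413, 0.258, -0.0271], [0.2499, -0.0642, -0.9661, 0.391], [0.0, 0.0, 0.0, 1.0]]
```

View pics/top0.png

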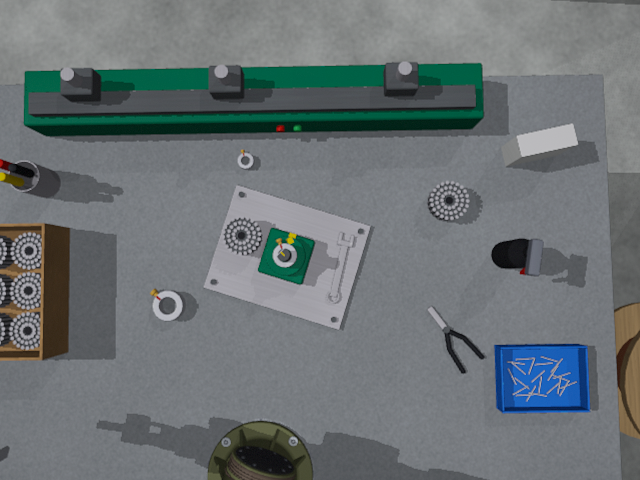

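View pics/scene0.png

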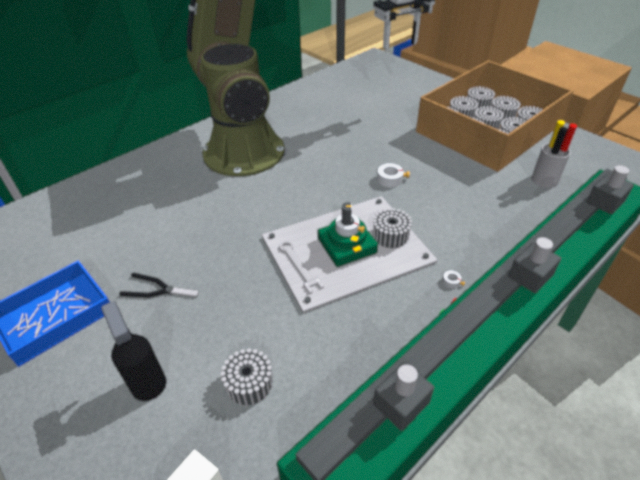

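Top: shaft at about (286,255), the middle collar round it, yellow pointer about (292,238), coil (242,236), spanner (343,265). Scene: shaft end about (347,206). The small and large spare collars lie on the bench.

```bash
cat > h.py <<'E'
import numpy as np,cv2
from station import ctrl,cams
from scipy.spatial.transform import Rotation as R
def ray(i,u,v):
    W=np.array(i["world_to_cam"]);r=W[:3,:3];c=-r.T@W[:3,3]
    d=r.T@np.array([(u-i["cx"])/i["fx"],(v-i["cy"])/i["fy"],1]);return c,d
def onz(i,u,v,z):
    c,d=ray(i,u,v);return c+d*(z-c[2])/d[2]
def tri(a,b):
    A=[];y=[]
    for c,d in(a,b):
        d=d/np.linalg.norm(d);P=np.eye(3)-np.outer(d,d);A.append(P);y.append(P@c)
    x=np.linalg.lstsq(np.vstack(A),np.hstack(y),rcond=None)[0]
    return x,[np.linalg.norm(A[k]@x-y[k]) for k in(0,1)]
def proj(i,p):
    q=np.array(i["world_to_cam"])@np.r_[p,1];return i["fx"]*q[0]/q[2]+i["cx"],i["fy"]*q[1]/q[2]+i["cy"]
def tool(o=None):
    o=o or ctrl.get_obs();return np.array(o["ee_pos"]),R.from_euler("xyz",o["eef_rot"])
E
python3 - <<'E'
from h import *
t=cv2.imread("pics/top0.png");s=cv2.imread("pics/scene0.png")
a=cv2.resize(t[225:290,250:320],None,fx=5.7,fy=5.7,interpolation=cv2.INTER_CUBIC)
b=cv2.resize(s[195:260,312:382],None,fx=5.7,fy=5.7,interpolation=cv2.INTER_CUBIC)
cv2.imwrite("pics/c1.png",np.hstack([a,b]))
T=cams.camera_info("top");S=cams.camera_info("scene")
print(tri(ray(T,286,255),ray(S,347,206)))
for z in(.138,.1):print(onz(T,286,255,z))
W=cams.camera_info("wrist");print(ray(W,W["cx"],W["cy"]))
p,r=tool();c,d=ray(W,W["cx"],W["cy"]);print(r.inv().apply(c-p),r.inv().apply(d))
for n,I in(("top",t),("scene",s)):
    h=cv2.cvtColor(I,cv2.COLOR_BGR2HSV)
    m=cv2.inRange(h,(22,150,120),(35,255,255))
    k,_,st,ce=cv2.connectedComponentsWithStats(m)
    print(n,[(st[j,4],ce[j].round(1)) for j in range(1,k) if st[j,4]>4])
E
```

```text
(array([ 0.5116717 , -0.07379482,  0.1376753 ]), [np.float64(0.0029606248890822295), np.float64(0.0029606248890820244)])
[ 0.50967138 -0.07602274  0.138     ]
[ 0.51109768 -0.07339179  0.1       ]
(array([0.06520617, 0.55193158, 0.38483391]), array([ 0.24986555, -0.06421539, -0.96614885]))
[ 0.07491234  0.00073585 -0.17979426] [-0.2579978   0.00111557  0.96614486]
top [(np.int32(39), array([  2. , 176.4])), (np.int32(67), array([290.7, 238. ])), (np.int32(8), array([282.2, 253.5]))]
scene [(np.int32(103), array([557.1, 128.8])), (np.int32(38), array([354.4, 238.2])), (np.int32(44), array([356.6, 248.2]))]
```

View pics/c1.png

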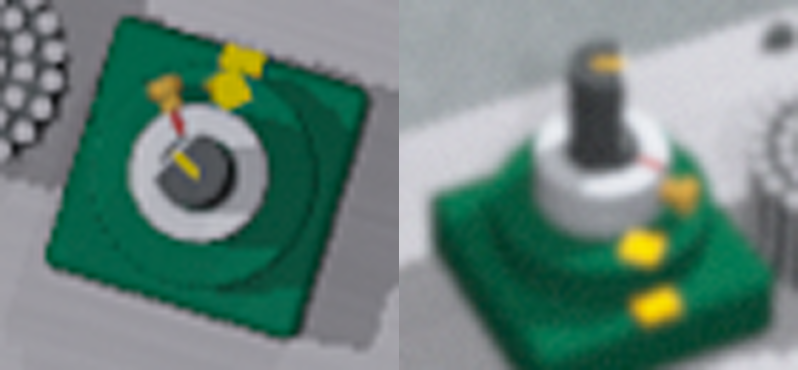

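Units first: shifts go in shares of 600 mm and turns go in shares of pi/2 rad. So -513 mm / 600 = -0.855, -492 mm / 600 = -0.82, 0.585 rad / 1.5708 = 0.3724.

Emit:
{"fn": "arm_command", "kwargs": {
  "plan": [
    [[0, 0, -0.0833, 0, 0, 0, -1], [-0.855, -0.82, -0.0917, 0, 0, 0.3724, -1], [-0.855, -0.82, -0.0917, 0, 0, 0.3724, -1], [-0.855, -0.82, -0.0917, 0, 0, 0.3724, -1], [-0.855, -0.82, -0.0917, 0, 0, 0.3724, -1], [-0.855, -0.82, -0.0917, 0, 0, 0.3724, -1], [-0.855, -0.82, -0.0917, 0, 0, 0.3724, -1], [-0.855, -0.82, -0.0917, 0, 0, 0.3724, -1], [-0.855, -0.82, -0.0917, 0, 0, 0.3724, -1], [-0.855, -0.82, -0.0917, 0, 0, 0.3724, -1], [-0.855, -0.82, -0.0917, 0, 0, 0.3724, -1], [-0.855, -0.82, -0.0917, 0, 0, 0.3724, -1]]
  ]
}}

```text
time_s: 1.35
ee_pos: [0.4273, 0.0625, 0.2594]
eef_rot: [3.141, 0.0, 2.304]
force: [1.1, 0.3, 0.4]
grip_width: 0.0939
grip_force: 0.0
```

In the tool's units: -130 mm / 600 = -0.2167, -100 mm / 600 = -0.1667.

Emit:
{"fn": "arm_command", "kwargs": {
  "plan": [
    [[-0.0833, -0.015, 0, 0, 0, 0, -1], [-0.1667, -0.03, 0, 0, 0, 0, -1], [-0.2167, -0.04, 0, 0, 0, 0, -1], [-0.2167, -0.04, 0, 0, 0, 0, -1], [-0.2167, -0.04, 0, 0, 0, 0, -1]]
  ]
}}

```text
time_s: 1.85
ee_pos: [0.4956, -0.0482, 0.2589]
eef_rot: [-3.141, -0.001, 2.303]
force: [-1.0, -0.4, 0.5]
grip_width: 0.0942
grip_force: 0.0
```

```bash
cat > look.py <<'E'
from h import *
import sys,json
n=sys.argv[1];o=ctrl.get_obs();i=cams.camera_info("wrist");p,d=cams.camera("wrist")
cv2.imwrite(f"pics/{n}.png",p);json.dump({k:np.array(v).tolist() for k,v in i.items()},open(f"pics/{n}.json","w"));np.save(f"pics/{n}.npy",d)
print(o["time_s"],np.round(o["ee_pos"],4),np.round(o["eef_rot"],4),np.round(o["force"],1),o["grip_width"])
E
python3 look.py w1
```

```text
1.85 [ 0.4956 -0.0482  0.2589] [-3.1411e+00 -9.0000e-04  2.3027e+00] [-1.  -0.4  0.5] 0.09421055472900293
```

View pics/w1.png

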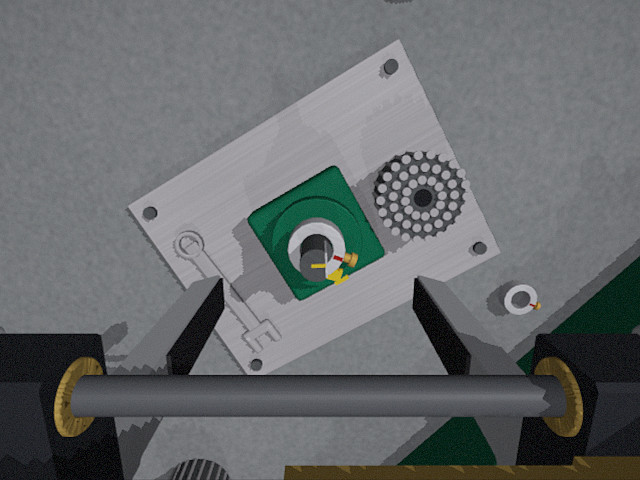

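The wrist view shows the shaft end about (314,265), its yellow line to (312,266), the red dash (337,258) and brass screw (350,260), pointer (336,272), coil and spanner clear. Take a second view from a shifted place and measure.

In the tool's units: -40 mm / 600 = -0.0667, 25 mm / 600 = 0.0417.

Emit:
{"fn": "arm_command", "kwargs": {
  "plan": [
    [[-0.0333, 0.025, 0, 0, 0, 0, -1], [-0.0667, 0.0417, 0, 0, 0, 0, -1], [-0.0667, 0.0417, 0, 0, 0, 0, -1], [-0.0667, 0.0417, 0, 0, 0, 0, -1]]
  ]
}}

```text
time_s: 2.3
ee_pos: [0.5407, -0.06, 0.2593]
eef_rot: [-3.141, -0.0, 2.305]
force: [-0.7, -0.3, -0.2]
grip_width: 0.0939
grip_force: 0.0
```

```bash
python3 look.py w2
python3 - <<'E'
from h import *
import json
out=[]
for n in("w1","w2"):
    I=cv2.imread(f"pics/{n}.png");i=json.load(open(f"pics/{n}.json"))
    h=cv2.cvtColor(I,cv2.COLOR_BGR2HSV)
    for nm,m in(("yel",cv2.inRange(h,(22,150,100),(35,255,255))),("red",cv2.inRange(h,(0,140,80),(6,255,255))|cv2.inRange(h,(174,140,80),(180,255,255))),("brass",cv2.inRange(h,(9,110,80),(21,255,255)))):
        k,lab,st,ce=cv2.connectedComponentsWithStats(m)
        for j in range(1,k):
            if st[j,4]>8 and st[j,1]<320 and st[j,1]>150:
                pts=np.argwhere(lab==j)[:,::-1].astype(np.float32)
                print(n,nm,st[j,4],ce[j].round(1),cv2.minAreaRect(pts))
    c=proj(i,[.512,-.073,.138]);print("pred end",c)
    u,v=map(int,c);out.append(cv2.resize(I[v-60:v+50,u-55:u+55],(400,400),interpolation=cv2.INTER_CUBIC));print("crop origin",u-55,v-60)
cv2.imwrite("pics/c2.png",np.hstack(out))
E
```

```text
2.3 [ 0.5407 -0.06    0.2593] [-3.1414e+00 -4.0000e-04  2.3050e+00] [-0.7 -0.3 -0.2] 0.09387238504193521
w1 yel 56 [318.  265.5] ((318.0, 265.5), (3.0, 14.0), 90.0)
w1 yel 177 [337.2 276.1] ((336.8076477050781, 276.9615478515625), (13.035452842712402, 19.137155532836914), 56.30992889404297)
w1 red 25 [337.5 257.8] ((337.5999755859375, 257.70001220703125), (7.905693531036377, 2.8460497856140137), 18.43494987487793)
w1 brass 138 [350.6 258.9] ((350.5, 259.5), (13.0, 13.0), 90.0)
w1 brass 34 [537.1 305.6] ((537.0, 305.5), (4.949747085571289, 6.363960266113281), 45.0)
pred end (np.float64(311.7215885210343), np.float64(269.36215724331595))
crop origin 256 209
w2 yel 56 [285.5 218.5] ((285.5, 218.5), (3.0, 13.0), 90.0)
w2 yel 265 [311.3 238.6] ((311.2972717285156, 239.21621704101562), (19.297107696533203, 19.297107696533203), 54.46232223510742)
w2 red 29 [309.8 216.5] ((309.7930908203125, 216.5172119140625), (8.913375854492188, 2.971125364303589), 21.801406860351562)
w2 brass 152 [323.4 219.1] ((322.9053955078125, 219.56756591796875), (13.809514999389648, 13.97391414642334), 9.462321281433105)
w2 brass 38 [519.1 275.1] ((519.0, 275.0), (6.0, 6.0), 90.0)
pred end (np.float64(279.2257703388934), np.float64(222.66480327719032))
crop origin 224 162
```

View pics/c2.png

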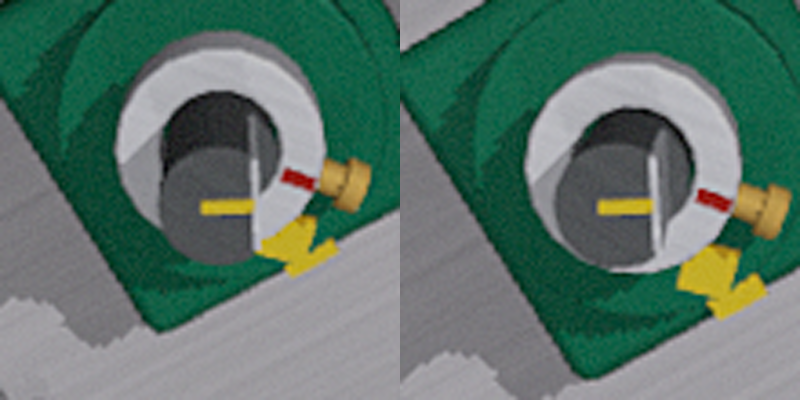

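Both views: end-face circle centres about (316,266) and (283,219), yellow line pointing image-right at the flat edge, red dash and screw about 15° clockwise of... to be computed; pointer lower right.

Run:
```python
from h import *
import json
L=lambda n:json.load(open(f"pics/{n}.json"))
a,b=L("w1"),L("w2")
def T(n,p,q):
    x,e=tri(ray(a,*p),ray(b,*q));print(n,x.round(4),np.round(e[0],4));return x
c=T("end",(316.2,265.7),(283.1,219.1));y=T("line",(318,265.5),(285.5,218.5))
r=T("red",(337.5,257.8),(309.8,216.5));s=T("brass",(350.5,259),(323.2,219.3))
# image-direction angles on planes
ang=lambda v:np.degrees(np.arctan2(v[1],v[0]))
for n,i,l,ri in(("w1",a,(311.5,324.5,265.7),(337.5,257.8)),("w2",b,(279,291.5,218.7),(309.8,216.5))):
    e0=onz(i,l[0],l[2],.138);e1=onz(i,l[1],l[2],.138);print(n,"flat dir",ang(e1-e0),"line len",np.linalg.norm(e1-e0))
    I=cv2.imread(f"pics/{n}.png");h=cv2.cvtColor(I,cv2.COLOR_BGR2HSV)
    R_=onz(i,*ri,.094);print("red rel",ang(R_[:2]-c[:2]),np.linalg.norm(R_[:2]-c[:2]))
# plate holes
I=cv2.imread("pics/w1.png");g=cv2.cvtColor(I,cv2.COLOR_BGR2GRAY);H=[]
for u,v in((150,213),(391,66),(479,248),(256,365)):
    w=g[v-12:v+13,u-12:u+13];m=(w<105).astype(np.uint8);k,lab,st,ce=cv2.connectedComponentsWithStats(m)
    j=lab[12,12];q=ce[j]+[u-12,v-12];P=onz(a,*q,.012);H.append(P[:2]);print(q,st[j,4],P.round(4))
H=np.array(H);print([np.linalg.norm(H[k]-H[k-1]).round(4) for k in range(4)],[ang(H[k]-H[k-1]).round(2) for k in range(4)],"ctr",H.mean(0))
# green square
h=cv2.cvtColor(I,cv2.COLOR_BGR2HSV);m=cv2.inRange(h,(70,120,30),(90,255,255));m[300:]=0;m[:,420:]=0
print(cv2.minAreaRect(cv2.convexHull(np.argwhere(m)[:,::-1].astype(np.float32))))
d=np.load("pics/w2.npy");print(proj(b,c),d[219,275])
```

```text
end [ 0.5124 -0.0683  0.1387] 0.0003
line [ 0.5135 -0.0669  0.1386] 0.0
red [ 0.5319 -0.0602  0.0942] 0.0001
brass [ 0.5441 -0.0549  0.0855] 0.0003
w1 flat dir 41.95509504505206 line len 0.010624373692994633
red rel 22.207798190592126 0.02110483889116292
w2 flat dir 42.08475946560686 line len 0.0099037131768612
red rel 22.521826186348076 0.021149825437652973
[149.55862069 212.68965517] 145 [ 0.3603 -0.1783  0.012 ]
[390.38728324  66.35260116] 173 [0.454  0.1094 0.012 ]
[479.10869565 247.66666667] 138 [0.6648 0.0407 0.012 ]
[255.84955752 364.36283186] 113 [ 0.571  -0.2468  0.012 ]
[np.float64(0.2216), np.float64(0.3026), np.float64(0.2217), np.float64(0.3024)] [np.float64(162.0), np.float64(71.95), np.float64(-18.05), np.float64(-108.06)] ctr [ 0.51253305 -0.06876013]
((314.9007568359375, 234.21560668945312), (103.7235107421875, 105.01482391357422), 60.75117111206055)
(np.float64(283.401426531876), np.float64(218.88949559520444)) 0.3069381
```

In the tool's units: 80 mm / 600 = 0.1333, 60 mm / 600 = 0.1.

Emit:
{"fn": "arm_command", "kwargs": {
  "plan": [
    [[0.0217, -0.0483, 0.05, 0, 0, 0, -1], [0.0217, -0.0483, 0.1, 0, 0, 0, -1], [0.0217, -0.0483, 0.1333, 0, 0, 0, -1], [0.0217, -0.0483, 0.1333, 0, 0, 0, -1], [0.0217, -0.0483, 0.1333, 0, 0, 0, -1], [0.0217, -0.0483, 0.1333, 0, 0, 0, -1]]
  ]
}}

```text
time_s: 2.95
ee_pos: [0.5113, -0.0706, 0.1808]
eef_rot: [3.14, 0.002, 2.304]
force: [-0.3, 0.2, 0.4]
grip_width: 0.0944
grip_force: 0.0
```

Emit:
{"fn": "arm_command", "kwargs": {
  "plan": [
    [[0.0017, 0, 0.0583, 0, 0, 0, -1], [0.0017, 0, 0.1083, 0, 0, 0, -0.5], [0.0017, 0, 0.1233, 0, 0, 0, 0], [0.0017, 0, 0.1233, 0, 0, 0, 0], [0.0017, 0, 0.1233, 0, 0, 0, 0.2], [0.0017, 0, 0.1233, 0, 0, 0, 1], [0.0017, 0, 0.1233, 0, 0, 0, 1], [0.0017, 0, 0.1233, 0, 0, 0, 1], [0.0017, 0, 0.1233, 0, 0, 0, 1], [0.0017, 0, 0.1233, 0, 0, 0, 1]]
  ],
  "squeeze": 20
}}

```text
time_s: 3.95
ee_pos: [0.5103, -0.07, 0.1054]
eef_rot: [3.142, 0.0, 2.304]
force: [-0.4, -0.2, -0.2]
grip_width: 0.0253
grip_force: 0.0
```

Emit:
{"fn": "arm_command", "kwargs": {
  "plan": [
    [[0, 0, 0, 0, 0, 0, 1], [0, 0, 0, 0, 0, 0, 1], [0, 0, 0, 0, 0, 0, 1], [0, 0, 0, 0, 0, 0, 1]]
  ],
  "squeeze": 30
}}

```text
time_s: 4.35
ee_pos: [0.5099, -0.0704, 0.1054]
eef_rot: [-3.14, -0.0, 2.304]
force: [-4.3, -2.9, 3.9]
grip_width: 0.0228
grip_force: 30.0
```

In the tool's units: 2.2 mm / 600 = 0.0037, 2.1 mm / 600 = 0.0035, 1.048 rad / 1.5708 = 0.6672.

Emit:
{"fn": "arm_command", "kwargs": {
  "plan": [
    [[0.0004, 0, 0, 0, 0, 0.0637, 1], [0.0008, 0.0001, 0, 0, 0, 0.1273, 1], [0.0012, 0.0002, 0, 0, 0, 0.191, 1], [0.0016, 0.0003, 0, 0, 0, 0.2546, 1], [0.002, 0.0005, 0, 0, 0, 0.3183, 1], [0.0023, 0.0008, 0, 0, 0, 0.382, 1], [0.0027, 0.001, 0, 0, 0, 0.4456, 1], [0.003, 0.0013, 0, 0, 0, 0.5093, 1], [0.0033, 0.0016, 0, 0, 0, 0.573, 1], [0.0035, 0.0019, 0, 0, 0, 0.6366, 1], [0.0037, 0.0021, 0, 0, 0, 0.6672, 1], [0.0037, 0.0021, 0, 0, 0, 0.6672, 1]]
  ]
}}

```text
time_s: 5.55
ee_pos: [0.5097, -0.068, 0.1054]
eef_rot: [3.141, 0.001, 1.255]
force: [-1.0, -5.0, 0.6]
grip_width: 0.0232
grip_force: 29.8
```

Emit:
{"fn": "arm_command", "kwargs": {
  "plan": [
    [[0, 0, 0, 0, 0, 0, 1], [0, 0, 0, 0, 0, 0, 1], [0, 0, 0, 0, 0, 0, 1]]
  ]
}}

```text
time_s: 5.85
ee_pos: [0.5097, -0.068, 0.1054]
eef_rot: [3.141, 0.001, 1.257]
force: [-1.2, -4.9, 0.6]
grip_width: 0.0225
grip_force: 29.8
```

In the tool's units: -130 mm / 600 = -0.2167, 2.5 mm / 600 = 0.0042, 0.855 rad / 1.5708 = 0.5443.

Emit:
{"fn": "arm_command", "kwargs": {
  "plan": [
    [[0, 0, 0, 0, 0, 0, 0], [0, 0, 0, 0, 0, 0, -0.5], [0, 0, 0, 0, 0, 0, -1], [0, 0.0042, -0.05, 0, 0, 0, -1], [0, 0.0042, -0.1, 0, 0, 0.0828, -1], [0, 0.0042, -0.1667, 0, 0, 0.1655, -1], [0, 0.0042, -0.2167, 0, 0, 0.2546, -1], [0, 0.0042, -0.2167, 0, 0, 0.3501, -1], [0, 0.0042, -0.2167, 0, 0, 0.4456, -1], [0, 0.0042, -0.2167, 0, 0, 0.5443, -1], [0, 0.0042, -0.2167, 0, 0, 0.5443, -1], [0, 0.0042, -0.2167, 0, 0, 0.5443, -1]]
  ]
}}

```text
time_s: 7.05
ee_pos: [0.5121, -0.0682, 0.2353]
eef_rot: [-3.141, 0.0, 0.405]
force: [0.6, 0.6, 0.4]
grip_width: 0.094
grip_force: 0.0
```

```bash
python3 look.py w3
python3 - <<'E'
from h import *
import json
n="w3";I=cv2.imread(f"pics/{n}.png");i=json.load(open(f"pics/{n}.json"))
h=cv2.cvtColor(I,cv2.COLOR_BGR2HSV)
for nm,m,z in(("yel",cv2.inRange(h,(22,150,100),(35,255,255)),.138),("red",cv2.inRange(h,(0,140,80),(6,255,255))|cv2.inRange(h,(174,140,80),(180,255,255)),.094),("brass",cv2.inRange(h,(9,110,80),(21,255,255)),.082)):
    k,lab,st,ce=cv2.connectedComponentsWithStats(m)
    for j in range(1,k):
        if st[j,4]>8:
            pts=np.argwhere(lab==j)[:,::-1].astype(np.float32)
            q=onz(i,*ce[j],z)[:2]-[.5122,-.0687]
            u,s,vt=np.linalg.svd(pts-pts.mean(0),full_matrices=False);v0=ce[j]+5*vt[0];v1=ce[j]-5*vt[0]
            w=onz(i,*v0,z)-onz(i,*v1,z)
            print(nm,st[j,4],ce[j].round(1),"rel",q.round(4),"az",np.degrees(np.arctan2(q[1],q[0])).round(1),"axis dir",np.degrees(np.arctan2(w[1],w[0])).round(1))
c=proj(i,[.5122,-.0687,.138]);u,v=map(int,c);print(c)
cv2.imwrite("pics/c3.png",cv2.resize(I[v-60:v+60,u-60:u+60],(480,480),interpolation=cv2.INTER_CUBIC))
E
```

```text
7.05 [ 0.5121 -0.0682  0.2353] [-3.1414  0.      0.4054] [0.6 0.6 0.4] 0.09400797230136831
yel 461 [349.3 186.9] rel [ 0.046  -0.0031] az -3.9 axis dir 174.4
yel 62 [320.8 240.6] rel [ 0.0014 -0.0001] az -5.9 axis dir 164.5
red 11 [  0.7 184.3] rel [-0.0696  0.2572] az 105.1 axis dir -158.7
red 36 [319.7 203.8] rel [0.0196 0.0085] az 23.4 axis dir -161.3
brass 92 [  2.7 163.9] rel [-0.0569  0.2676] az 102.0 axis dir -159.2
brass 201 [320.4 186.7] rel [0.0316 0.0129] az 22.2 axis dir -154.6
brass 1265 [563.9 397.6] rel [-0.0653 -0.2934] az -102.5 axis dir -138.5
brass 433 [ 62.2 401.3] rel [-0.2676  0.1656] az 148.3 axis dir -172.6
brass 9 [ 88.7 362.7] rel [-0.2143  0.1523] az 144.6 axis dir -168.2
brass 19 [575.1 459.9] rel [-0.1254 -0.3454] az -110.0 axis dir 176.1
brass 47 [589.7 459.7] rel [-0.1191 -0.3593] az -108.3 axis dir -77.5
brass 130 [618.2 461.4] rel [-0.1091 -0.3879] az -105.7 axis dir -93.4
brass 36 [636.6 459.9] rel [-0.0999 -0.4045] az -103.9 axis dir -114.2
brass 17 [306.3 467.5] rel [-0.2459 -0.0906] az -159.8 axis dir -28.2
brass 21 [355.5 467.3] rel [-0.2251 -0.1382] az -148.5 axis dir -48.1
brass 13 [522.2 466.6] rel [-0.1547 -0.2991] az -117.4 axis dir -72.1
brass 17 [571.9 467.1] rel [-0.1345 -0.3474] az -111.2 axis dir -81.3
(np.float64(319.8516470230752), np.float64(242.25789211831693))
```

View pics/c3.png

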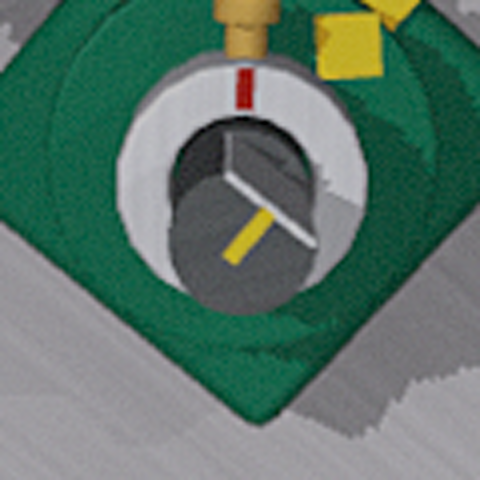

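The crop shows the yellow line and bright flat edge near the pointer direction (line roughly -12 to -16°, target -18°), screw still at about 23°. I'll move closer to measure the flat's angle more precisely.

In the tool's units: 62 mm / 600 = 0.1033, 30 mm / 600 = 0.05.

Emit:
{"fn": "arm_command", "kwargs": {
  "plan": [
    [[0, 0, 0.05, 0, 0, 0, -1], [0, 0, 0.1033, 0, 0, 0, -1], [0, 0, 0.1033, 0, 0, 0, -1], [0, 0, 0.1033, 0, 0, 0, -1]]
  ]
}}

```text
time_s: 7.5
ee_pos: [0.5123, -0.0683, 0.1741]
eef_rot: [-3.141, 0.0, 0.403]
force: [0.4, -0.1, 0.8]
grip_width: 0.0942
grip_force: 0.0
```

```bash
python3 look.py w4
cat > flat.py <<'E'
from h import *
import json,sys
for n in sys.argv[1:]:
    I=cv2.imread(f"pics/{n}.png");i=json.load(open(f"pics/{n}.json"))
    c=proj(i,[.5122,-.0687,.138])
    # rectify the plane z=.138 to a metric top view: 0.1 mm/px, up = world x, left = world y
    s=60;w=np.float32([[.5122+a,-.0687+b,.138] for a,b in((.03,.03),(.03,-.03),(-.03,-.03),(-.03,.03))])
    M=cv2.getPerspectiveTransform(np.float32([proj(i,p) for p in w]),np.float32([[0,0],[600,0],[600,600],[0,600]]))
    t=cv2.warpPerspective(I,M,(600,600),flags=cv2.INTER_CUBIC);cv2.imwrite(f"pics/{n}r.png",t)
    f=t.astype(float);y=np.clip(np.minimum(f[...,1],f[...,2])-f[...,0]-30,0,None);y[:180]=0;y[420:]=0;y[:,:180]=0;y[:,420:]=0
    m=cv2.moments(y);print(n,"line ctr mm",300/10-m["m01"]/m["m00"]/10,300/10-m["m10"]/m["m00"]/10,
      "dir",np.degrees(.5*np.arctan2(2*m["mu11"],m["mu20"]-m["mu02"])))
E
python3 flat.py w1 w2 w3 w4
python3 -c "
import cv2,numpy as np
cv2.imwrite('pics/c4.png',np.hstack([cv2.resize(cv2.imread(f'pics/{n}r.png'),(400,400)) for n in('w3','w4')]))"
```

```text
7.5 [ 0.5123 -0.0683  0.1741] [-3.1415e+00  1.0000e-04  4.0270e-01] [ 0.4 -0.1  0.8] 0.094247476030009
w1 line ctr mm 1.4026910154635353 1.6697666161460916 dir 45.939165734333436
w2 line ctr mm 1.277508967432187 1.6980829886689648 dir 45.73417880840983
w3 line ctr mm 1.415268844766569 -0.09204124282997483 dir -73.954749307557
w4 line ctr mm 1.4095764480000028 -0.2013864959999978 dir -73.62084665744557
```

View pics/c4.png

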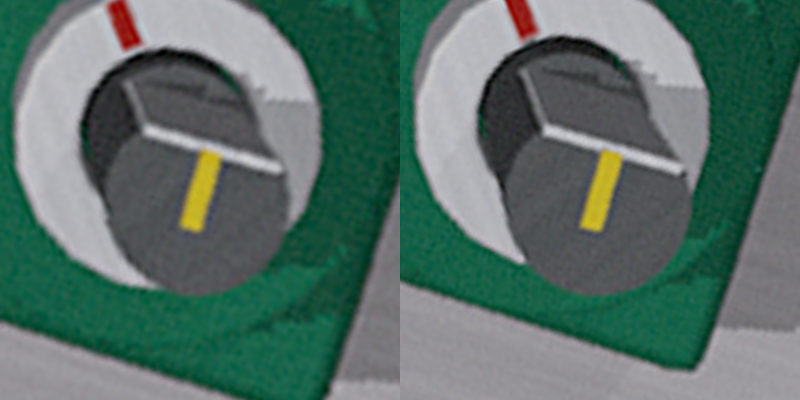

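Rectified views: yellow line points about -16.3°, and the flat's white edge agrees to ~0.5°; I'll compare it with the plate's holes and housing in the same frames, since only the relative angle matters.

Run:
```python
from h import *
import json
az=lambda v:np.degrees(np.arctan2(v[1],v[0]))
def load(n):
    if n=="top0":return cv2.imread("pics/top0.png"),cams.camera_info("top")
    return cv2.imread(f"pics/{n}.png"),json.load(open(f"pics/{n}.json"))
c=np.array([.5125,-.0687]);th=np.radians(-18)
Rm=np.array([[np.cos(th),-np.sin(th)],[np.sin(th),np.cos(th)]])
hs=[c+Rm@[a*.1108,b*.1513] for a,b in((1,1),(1,-1),(-1,-1),(-1,1))]
for n in("w1","w2","w3","w4","top0"):
    I,i=load(n);g=cv2.cvtColor(I,cv2.COLOR_BGR2GRAY).astype(float);H=[]
    for p in hs:
        u,v=map(int,np.round(proj(i,[*p,.012])))
        ok=15<u<625 and 15<v<465
        if ok:
            w=g[v-13:v+14,u-13:u+14];med=np.median(w);m=(w<med-35).astype(np.uint8);k,lab,st,ce=cv2.connectedComponentsWithStats(m)
            best=[j for j in range(1,k) if 12<st[j,4]<350 and st[j,0]>0 and st[j,1]>0 and st[j,0]+st[j,2]<27 and st[j,1]+st[j,3]<27]
            if len(best)==1:H.append((onz(i,*(ce[best[0]]+[u-13,v-13]),.012)[:2]-c,st[best[0],4]));continue
        H.append(None)
    s=[None if h is None else (h[0]@Rm*1000).round(1).tolist()+[int(h[1])] for h in H]
    print(n,s)
    for a,b,off in((0,1,-90),(3,2,-90),(3,0,0),(2,1,0)):
        if H[a] and H[b]:
            print("   winder yaw",((az(H[b][0]-H[a][0])-off+180)%360-180).round(2),np.linalg.norm(H[b][0]-H[a][0]).round(4))
# housing edges in rectified w4/w3 at z=.048
for n in("w3","w4","top0"):
    I,i=load(n)
    w=np.float32([[c[0]+a,c[1]+b,.048] for a,b in((.09,.09),(.09,-.09),(-.09,-.09),(-.09,.09))])
    M=cv2.getPerspectiveTransform(np.float32([proj(i,p) for p in w]),np.float32([[0,0],[720,0],[720,720],[0,720]]))
    t=cv2.warpPerspective(I,M,(720,720),flags=cv2.INTER_CUBIC)
    h=cv2.cvtColor(t,cv2.COLOR_BGR2HSV);m=cv2.inRange(h,(65,110,20),(95,255,255))
    for name,nrm in(("+x",0),("-y",-90),("-x",180),("+y",90)):
        a=th+np.radians(nrm);nv=np.array([np.cos(a),np.sin(a)]);tv=np.array([-nv[1],nv[0]]);pts=[]
        for s in np.arange(-.038,.039,.002):
            r=np.arange(.04,.07,.00025);P=r[:,None]*nv+s*tv;px=(.09-P[:,1])/.18*720;py=(.09-P[:,0])/.18*720
            val=m[py.round().astype(int),px.round().astype(int)]>0
            k=np.argmax(~val)
            if val[:8].all() and k:pts.append([s,r[k]])
        if len(pts)>8:
            p=np.array(pts);q=np.polyfit(*p.T,1)
            for _ in range(4):
                e=abs(np.polyval(q,p[:,0])-p[:,1]);p=p[e<max(2*np.median(e),3e-4)];q=np.polyfit(*p.T,1)
            print(n,name,"yaw",(-18-np.degrees(np.arctan(-q[0])*-1)*-1*-1).round(2) if 0 else (-18-np.degrees(np.arctan(q[0]))).round(2),"dist",(q[1]*1e3).round(1),len(p))
```

```text
w1 [[111.0, 150.1, 167], [110.4, -151.7, 129], [-110.6, -151.6, 173], None]
   winder yaw -18.11 0.3018
   winder yaw -18.03 0.2211
w2 [[110.5, 149.9, 170], [110.2, -151.6, 128], [-111.0, -151.6, 183], [-111.1, 150.2, 227]]
   winder yaw -18.05 0.3015
   winder yaw -17.98 0.3018
   winder yaw -18.08 0.2216
   winder yaw -18.0 0.2213
w3 [[110.1, 151.0, 236], [109.6, -151.8, 178], [-111.6, -152.1, 146], [-111.8, 150.2, 208]]
   winder yaw -18.09 0.3027
   winder yaw -17.97 0.3023
   winder yaw -17.8 0.2219
   winder yaw -17.92 0.2213
w4 [None, [109.7, -152.0, 246], None, [-112.2, 151.4, 258]]
top0 [[109.4, 148.5, 29], [109.3, -151.1, 24], [-110.7, -151.7, 28], None]
   winder yaw -18.02 0.2996
   winder yaw -17.84 0.22
w3 +x yaw -18.08 dist 54.1 30
w3 -y yaw -18.02 dist 52.5 39
w3 -x yaw -17.96 dist 53.5 39
w3 +y yaw -18.03 dist 55.1 39
w4 +x yaw -18.01 dist 54.2 30
w4 -y yaw -18.07 dist 52.4 34
w4 -x yaw -17.95 dist 53.3 21
w4 +y yaw -18.0 dist 55.1 38
top0 +x yaw -17.86 dist 53.1 26
top0 -y yaw -17.97 dist 55.2 33
top0 -x yaw -17.98 dist 54.1 39
top0 +y yaw -17.69 dist 53.0 23
```

```bash
cat > edge.py <<'E'
from h import *
import sys
for n in sys.argv[1:]:
    t=cv2.imread(f"pics/{n}r.png");g=cv2.cvtColor(t,cv2.COLOR_BGR2GRAY).astype(float)
    pts=[]
    for s in np.arange(-75,76,3):   # along tangent, 0.1mm
        az=np.radians(-17.);nv=np.array([np.cos(az),np.sin(az)]);tv=np.array([-nv[1],nv[0]])
        r=np.arange(50,125,1.);P=r[:,None]*nv+s*tv
        v=cv2.remap(g.astype(np.float32),(300-P[:,1]).astype(np.float32)[None],(300-P[:,0]).astype(np.float32)[None],1)[0]
        k=int(np.argmax(np.convolve(v,np.ones(7)/7,"same")[5:-5]))+5
        if 6<k<68:
            w=np.clip(v[k-6:k+7]-(v.min()+40),0,None);pts.append([s,(r[k-6:k+7]*w).sum()/w.sum()])
    p=np.array(pts);q=np.polyfit(*p.T,1)
    for _ in range(4):
        e=abs(np.polyval(q,p[:,0])-p[:,1]);p=p[e<max(2*np.median(e),1)];q=np.polyfit(*p.T,1)
    print(n,"flat az",-17-np.degrees(np.arctan(q[0])),"dist mm",q[1]/10,len(p))
E
python3 edge.py w3 w4
```

```text
w3 flat az -16.43985542269779 dist mm 7.859412878201008 45
w4 flat az -16.39832440979997 dist mm 7.9026258197802335 45
```

The flat reads -16.4° against the winder's -18.0°: 1.6° short (friction lag). Regrip harder and turn slightly past.

In the tool's units: 69 mm / 600 = 0.115, -2.1 mm / 600 = -0.0035, -0.829 rad / 1.5708 = -0.5278.

Emit:
{"fn": "arm_command", "kwargs": {
  "plan": [
    [[-0.0035, -0.0022, 0, 0, 0, -0.0955, -1], [-0.0035, -0.0022, 0, 0, 0, -0.191, -0.5], [-0.0035, -0.0022, 0, 0, 0, -0.2865, 0], [-0.0035, -0.0022, 0.0333, 0, 0, -0.382, 0], [-0.0035, -0.0022, 0.075, 0, 0, -0.4775, 0], [-0.0035, -0.0022, 0.115, 0, 0, -0.5278, 0], [-0.0035, -0.0022, 0.115, 0, 0, -0.5278, 0], [-0.0035, -0.0022, 0.115, 0, 0, -0.5278, 1], [-0.0035, -0.0022, 0.115, 0, 0, -0.5278, 1], [-0.0035, -0.0022, 0.115, 0, 0, -0.5278, 1], [-0.0035, -0.0022, 0.115, 0, 0, -0.5278, 1], [-0.0035, -0.0022, 0.115, 0, 0, -0.5278, 1]]
  ],
  "squeeze": 55
}}

```text
time_s: 8.75
ee_pos: [0.5099, -0.0679, 0.1056]
eef_rot: [3.141, -0.0, 1.229]
force: [-2.8, 0.5, 7.7]
grip_width: 0.0225
grip_force: 54.8
```

Emit:
{"fn": "arm_command", "kwargs": {
  "plan": [
    [[0, 0, 0, 0, 0, 0, 1], [0, 0, 0, 0, 0, 0, 1], [0, 0, 0, 0, 0, 0, 1], [0, 0, 0, 0, 0, 0, 1]]
  ]
}}

```text
time_s: 9.15
ee_pos: [0.5099, -0.0679, 0.1056]
eef_rot: [3.141, -0.0, 1.229]
force: [-3.8, -0.0, 7.3]
grip_width: 0.0224
grip_force: 54.8
```

In the tool's units: -69 mm / 600 = -0.115, 2.5 mm / 600 = 0.0042, 0.826 rad / 1.5708 = 0.5258.

Emit:
{"fn": "arm_command", "kwargs": {
  "plan": [
    [[0, 0, 0, 0, 0, 0, 0], [0, 0, 0, 0, 0, 0, -0.5], [0, 0, 0, 0, 0, 0, -1], [0, 0.0042, -0.05, 0, 0, 0, -1], [0, 0.0042, -0.115, 0, 0, 0.0828, -1], [0, 0.0042, -0.115, 0, 0, 0.1719, -1], [0, 0.0042, -0.115, 0, 0, 0.261, -1], [0, 0.0042, -0.115, 0, 0, 0.3501, -1], [0, 0.0042, -0.115, 0, 0, 0.4393, -1], [0, 0.0042, -0.115, 0, 0, 0.5258, -1], [0, 0.0042, -0.115, 0, 0, 0.5258, -1], [0, 0.0042, -0.115, 0, 0, 0.5258, -1]]
  ]
}}

```text
time_s: 10.35
ee_pos: [0.512, -0.0688, 0.1733]
eef_rot: [-3.142, 0.0, 0.408]
force: [-0.5, -0.1, 0.2]
grip_width: 0.0938
grip_force: 0.0
```

```bash
python3 look.py w5; python3 flat.py w5; python3 edge.py w5
python3 - <<'E'
# collar: screw/red azimuth, collar top centre from bright ring outline in rectified z=.094
from h import *
import json
i=json.load(open("pics/w5.json"));I=cv2.imread("pics/w5.png");A=np.array([.5122,-.0687])
w=np.float32([[A[0]+a,A[1]+b,.094] for a,b in((.05,.05),(.05,-.05),(-.05,-.05),(-.05,.05))])
M=cv2.getPerspectiveTransform(np.float32([proj(i,p) for p in w]),np.float32([[0,0],[800,0],[800,800],[0,800]]))
t=cv2.warpPerspective(I,M,(800,800),flags=cv2.INTER_CUBIC);h=cv2.cvtColor(t,cv2.COLOR_BGR2HSV)
cv2.imwrite("pics/w5c.png",t)
for nm,m in(("red",cv2.inRange(h,(0,120,60),(7,255,255))|cv2.inRange(h,(173,120,60),(180,255,255))),("brass",cv2.inRange(h,(9,110,80),(21,255,255)))):
    m[:, :150]=0;m[:,650:]=0;m[600:]=0;q=cv2.moments(m,True);x,y=(400-q["m01"]/q["m00"])/8,(400-q["m10"]/q["m00"])/8
    print(nm,x,y,np.degrees(np.arctan2(y,x)),"axis",-90-np.degrees(.5*np.arctan2(2*q["mu11"],q["mu20"]-q["mu02"])))
# outer edge: light (low sat, bright) to green
m=cv2.inRange(h,(0,0,90),(180,70,255));pts=[]
for a in np.radians(np.arange(0,360,3)):
    r=np.arange(20,34,.125);px=(400-8*r*np.sin(a)).round().astype(int);py=(400-8*r*np.cos(a)).round().astype(int)
    v=m[py,px]>0
    if v[:8].all() and (~v).any():
        k=np.argmax(~v);pts.append([r[k]*np.cos(a),r[k]*np.sin(a)])
p=np.array(pts,np.float64);
for _ in range(6):
    s=np.linalg.lstsq(np.c_[2*p,np.ones(len(p))],(p**2).sum(1),rcond=None)[0];R_=np.sqrt(s[2]+s[:2]@s[:2]);e=abs(np.hypot(*(p-s[:2]).T)-R_);p=p[e<max(.4,2*np.median(e))]
print("collar top ctr rel mm",s[:2],"R",R_,len(p))
E
```

```text
10.35 [ 0.512  -0.0688  0.1733] [-3.1416e+00  1.0000e-04  4.0780e-01] [-0.5 -0.1  0.2] 0.09376945982798929
w5 line ctr mm 1.3938559913171886 -0.2243343905267281 dir -73.16166444285807
w5 flat az -16.91365254102814 dist mm 7.910850369906463 35
red 19.55260590858417 8.26442307692308 22.912628380922026 axis -159.57007359541808
brass 33.19792472642865 13.106167790427769 21.54354990721844 axis -68.54257533059491
collar top ctr rel mm [0.2019284  0.77740052] R 26.809852199879785 48
```

Flat now -16.9°; one more gentle drag as in the first turn, which had a known 1.6° lag.

In the tool's units: 68 mm / 600 = 0.1133, -1.7 mm / 600 = -0.0028, -0.864 rad / 1.5708 = -0.55.

Emit:
{"fn": "arm_command", "kwargs": {
  "plan": [
    [[-0.0028, -0.0028, 0, 0, 0, -0.0955, -0.5], [-0.0028, -0.0028, 0, 0, 0, -0.191, 0], [-0.0028, -0.0028, 0, 0, 0, -0.2865, 0.2], [-0.0028, -0.0028, 0.0333, 0, 0, -0.382, 0.2], [-0.0028, -0.0028, 0.075, 0, 0, -0.4775, 0.2], [-0.0028, -0.0028, 0.1133, 0, 0, -0.55, 0.2], [-0.0028, -0.0028, 0.1133, 0, 0, -0.55, 0.2], [-0.0028, -0.0028, 0.1133, 0, 0, -0.55, 1], [-0.0028, -0.0028, 0.1133, 0, 0, -0.55, 1], [-0.0028, -0.0028, 0.1133, 0, 0, -0.55, 1], [-0.0028, -0.0028, 0.1133, 0, 0, -0.55, 1], [-0.0028, -0.0028, 0.1133, 0, 0, -0.55, 1]]
  ],
  "squeeze": 40
}}

```text
time_s: 11.6
ee_pos: [0.5098, -0.0678, 0.1066]
eef_rot: [3.141, -0.0, 1.267]
force: [-4.9, 1.1, 4.8]
grip_width: 0.0224
grip_force: 40.0
```

In the tool's units: 0.045 rad / 1.5708 = 0.0286.

Emit:
{"fn": "arm_command", "kwargs": {
  "plan": [
    [[0, 0, 0, 0, 0, 0, 1], [0, 0, 0, 0, 0, 0.0095, 1], [0, 0, 0, 0, 0, 0.0191, 1], [0, 0, 0, 0, 0, 0.0286, 1], [0, 0, 0, 0, 0, 0.0286, 1], [0, 0, 0, 0, 0, 0.0286, 1]]
  ]
}}

```text
time_s: 12.2
ee_pos: [0.5099, -0.0677, 0.1066]
eef_rot: [3.141, -0.0, 1.222]
force: [-3.5, 1.6, 5.4]
grip_width: 0.0228
grip_force: 40.0
```

```bash
python3 -c "
from h import *
o=ctrl.get_obs();print(o['moment'],o['force'],o['grip_width'],np.degrees(o['eef_rot']))"
```

```text
[0.41725324 1.11633292 0.07116088] [-3.45328625  1.60702044  5.40145872] 0.022832387246885414 [ 1.79961462e+02 -1.71804944e-02  7.00044812e+01]
```

In the tool's units: -69 mm / 600 = -0.115, -30 mm / 600 = -0.05, 0.82 rad / 1.5708 = 0.522.

Emit:
{"fn": "arm_command", "kwargs": {
  "plan": [
    [[0, 0, 0, 0, 0, 0, 0], [0, 0, 0, 0, 0, 0, -0.5], [0, 0, 0, 0, 0, 0, -1], [0, 0.0042, -0.05, 0, 0, 0, -1], [0, 0.0042, -0.115, 0, 0, 0.0828, -1], [0, 0.0042, -0.115, 0, 0, 0.1719, -1], [0, 0.0042, -0.115, 0, 0, 0.261, -1], [0, 0.0042, -0.115, 0, 0, 0.3501, -1], [0, 0.0042, -0.115, 0, 0, 0.4393, -1], [0, 0.0042, -0.115, 0, 0, 0.522, -1], [0, 0.0042, -0.115, 0, 0, 0.522, -1], [0, 0.0042, -0.115, 0, 0, 0.522, -1]]
  ]
}}

```text
time_s: 13.4
ee_pos: [0.5121, -0.0688, 0.1744]
eef_rot: [3.142, -0.0, 0.407]
force: [-0.1, 0.3, 0.4]
grip_width: 0.0937
grip_force: 0.0
```

```bash
python3 look.py w6; python3 flat.py w6; python3 edge.py w6
```

```text
13.4 [ 0.5121 -0.0688  0.1744] [ 3.1415e+00 -1.0000e-04  4.0660e-01] [-0.1  0.3  0.4] 0.09370867467240036
w6 line ctr mm 1.3847465417671359 -0.262496244540138 dir -69.92907008404026
w6 flat az -19.522836316751427 dist mm 7.86723258706382 44
```

Now about -19.7° (pads at -20.0°, so no lag at 40 N). Regrip at that angle and turn back to 72.0° tool yaw.

In the tool's units: 69 mm / 600 = 0.115, -1.7 mm / 600 = -0.0028, -0.819 rad / 1.5708 = -0.5214.

Emit:
{"fn": "arm_command", "kwargs": {
  "plan": [
    [[-0.0028, -0.0028, 0, 0, 0, -0.0955, -0.5], [-0.0028, -0.0028, 0, 0, 0, -0.191, 0], [-0.0028, -0.0028, 0, 0, 0, -0.2865, 0.2], [-0.0028, -0.0028, 0.0333, 0, 0, -0.382, 0.2], [-0.0028, -0.0028, 0.075, 0, 0, -0.4775, 0.2], [-0.0028, -0.0028, 0.115, 0, 0, -0.5214, 0.2], [-0.0028, -0.0028, 0.115, 0, 0, -0.5214, 0.2], [-0.0028, -0.0028, 0.115, 0, 0, -0.5214, 1], [-0.0028, -0.0028, 0.115, 0, 0, -0.5214, 1], [-0.0028, -0.0028, 0.115, 0, 0, -0.5214, 1], [-0.0028, -0.0028, 0.115, 0, 0, -0.5214, 1], [-0.0028, -0.0028, 0.115, 0, 0, -0.5214, 1]]
  ],
  "squeeze": 40
}}

```text
time_s: 14.65
ee_pos: [0.5099, -0.0677, 0.1066]
eef_rot: [3.141, -0.0, 1.221]
force: [-4.4, 1.7, 5.2]
grip_width: 0.0229
grip_force: 40.0
```

In the tool's units: -0.032 rad / 1.5708 = -0.0204.

Emit:
{"fn": "arm_command", "kwargs": {
  "plan": [
    [[0, 0, 0, 0, 0, 0, 1], [0, 0, 0, 0, 0, -0.007, 1], [0, 0, 0, 0, 0, -0.014, 1], [0, 0, 0, 0, 0, -0.0204, 1], [0, 0, 0, 0, 0, -0.0204, 1], [0, 0, 0, 0, 0, -0.0204, 1]]
  ]
}}

```text
time_s: 15.25
ee_pos: [0.5098, -0.0678, 0.1066]
eef_rot: [3.141, -0.0, 1.253]
force: [-5.6, 0.1, 4.9]
grip_width: 0.0227
grip_force: 40.0
```

In the tool's units: -69 mm / 600 = -0.115, -30 mm / 600 = -0.05, 0.85 rad / 1.5708 = 0.5411.

Emit:
{"fn": "arm_command", "kwargs": {
  "plan": [
    [[0, 0, 0, 0, 0, 0, 0], [0, 0, 0, 0, 0, 0, -0.5], [0, 0, 0, 0, 0, 0, -1], [0, 0.0042, -0.05, 0, 0, 0, -1], [0, 0.0042, -0.115, 0, 0, 0.0828, -1], [0, 0.0042, -0.115, 0, 0, 0.1719, -1], [0, 0.0042, -0.115, 0, 0, 0.261, -1], [0, 0.0042, -0.115, 0, 0, 0.3501, -1], [0, 0.0042, -0.115, 0, 0, 0.4393, -1], [0, 0.0042, -0.115, 0, 0, 0.5411, -1], [0, 0.0042, -0.115, 0, 0, 0.5411, -1], [0, 0.0042, -0.115, 0, 0, 0.5411, -1]]
  ]
}}

```text
time_s: 16.45
ee_pos: [0.5123, -0.0686, 0.1744]
eef_rot: [3.141, -0.0, 0.408]
force: [0.2, 0.4, 0.6]
grip_width: 0.094
grip_force: 0.0
```

```bash
python3 look.py w7; python3 flat.py w7; python3 edge.py w7
```

```text
16.45 [ 0.5123 -0.0686  0.1744] [ 3.1415e+00 -1.0000e-04  4.0760e-01] [0.2 0.4 0.6] 0.09399431059308486
w7 line ctr mm 1.363475694683153 -0.24426136841059787 dir -72.23860904850476
w7 flat az -17.980592511159603 dist mm 7.891650257627506 42
```

Flat at -17.9° vs -18.0°: done. Now descend over the collar (screw along tool x) and grip it.

Emit:
{"fn": "arm_command", "kwargs": {
  "plan": [
    [[0, 0, 0.0667, 0, 0, 0, -1], [0, 0, 0.125, 0, 0, 0, -1], [0, 0, 0.165, 0, 0, 0, -1], [0, 0, 0.165, 0, 0, 0, -1], [0, 0, 0.165, 0, 0, 0, -0.5], [0, 0, 0.165, 0, 0, 0, 0], [0, 0, 0.165, 0, 0, 0, 1], [0, 0, 0.165, 0, 0, 0, 1], [0, 0, 0.165, 0, 0, 0, 1], [0, 0, 0.165, 0, 0, 0, 1], [0, 0, 0.165, 0, 0, 0, 1], [0, 0, 0.165, 0, 0, 0, 1]]
  ],
  "squeeze": 25
}}

```text
time_s: 17.7
ee_pos: [0.5124, -0.0687, 0.0757]
eef_rot: [3.141, -0.0, 0.404]
force: [-1.7, -0.2, 4.6]
grip_width: 0.0542
grip_force: 25.0
```

In the tool's units: -5 mm / 600 = -0.0083, -4 mm / 600 = -0.0067.

Emit:
{"fn": "arm_command", "kwargs": {
  "plan": [
    [[0, 0, -0.0033, 0, 0, 0, 1], [0, 0, -0.0067, 0, 0, 0, 1], [0, 0, -0.0083, 0, 0, 0, 1], [0, 0, -0.0083, 0, 0, 0, 1]]
  ]
}}

```text
time_s: 18.1
ee_pos: [0.5122, -0.0686, 0.0803]
eef_rot: [-3.142, 0.0, 0.404]
force: [0.3, -0.9, -1.8]
grip_width: 0.054
grip_force: 25.0
```

In the tool's units: 1 mm / 600 = 0.0017, 0.5 mm / 600 = 0.0008.

Emit:
{"fn": "arm_command", "kwargs": {
  "plan": [
    [[0.0008, 0, 0, 0, 0, 0, 1], [0.0017, 0, 0, 0, 0, 0, 1], [0.0017, 0, 0, 0, 0, 0, 1]]
  ]
}}

```text
time_s: 18.4
ee_pos: [0.5132, -0.0682, 0.0802]
eef_rot: [-3.142, 0.0, 0.404]
force: [0.0, 0.8, -2.3]
grip_width: 0.0543
grip_force: 25.0
```

In the tool's units: -2 mm / 600 = -0.0033, -1 mm / 600 = -0.0017.

Emit:
{"fn": "arm_command", "kwargs": {
  "plan": [
    [[-0.0017, 0, 0, 0, 0, 0, 1], [-0.0033, 0, 0, 0, 0, 0, 1], [-0.0033, 0, 0, 0, 0, 0, 1]]
  ]
}}

```text
time_s: 18.7
ee_pos: [0.5112, -0.0691, 0.0803]
eef_rot: [-3.142, 0.0, 0.404]
force: [0.6, -0.1, -2.3]
grip_width: 0.0538
grip_force: 25.0
```

In the tool's units: 1 mm / 600 = 0.0017, 0.687 rad / 1.5708 = 0.4374.

Emit:
{"fn": "arm_command", "kwargs": {
  "plan": [
    [[0.0017, 0, 0, 0, 0, 0.0637, 1], [0.0017, 0, 0, 0, 0, 0.1273, 1], [0.0017, 0, 0, 0, 0, 0.191, 1], [0.0017, 0, 0, 0, 0, 0.2546, 1], [0.0017, 0, 0, 0, 0, 0.3183, 1], [0.0017, 0, 0, 0, 0, 0.382, 1], [0.0017, 0, 0, 0, 0, 0.4374, 1], [0.0017, 0, 0, 0, 0, 0.4374, 1], [0.0017, 0, 0, 0, 0, 0.4374, 1]]
  ]
}}

```text
time_s: 19.6
ee_pos: [0.5122, -0.0687, 0.0803]
eef_rot: [3.142, -0.0, -0.281]
force: [-0.3, -0.1, -1.6]
grip_width: 0.0542
grip_force: 25.0
```

In the tool's units: -32 mm / 600 = -0.0533, -30 mm / 600 = -0.05.

Emit:
{"fn": "arm_command", "kwargs": {
  "plan": [
    [[0, 0, -0.0083, 0, 0, 0, 1], [0, 0, -0.0167, 0, 0, 0, 1], [0, 0, -0.025, 0, 0, 0, 1], [0, 0, -0.0333, 0, 0, 0, 1], [0, 0, -0.0417, 0, 0, 0, 1], [0, 0, -0.05, 0, 0, 0, 1], [0, 0, -0.0533, 0, 0, 0, 1], [0, 0, -0.0533, 0, 0, 0, 1], [0, 0, -0.0533, 0, 0, 0, 1]]
  ]
}}

```text
time_s: 20.5
ee_pos: [0.5122, -0.0686, 0.1122]
eef_rot: [3.142, 0.0, -0.283]
force: [-1.0, -0.5, -2.1]
grip_width: 0.0545
grip_force: 25.0
```

```bash
python3 look.py w8; python3 flat.py w8; python3 edge.py w8
python3 - <<'E'
from h import *
import json
I=cv2.imread("pics/w8.png");i=json.load(open("pics/w8.json"))
c=proj(i,[.5123,-.0687,.13]);u,v=map(int,c);print(u,v)
v0=min(v,360);cv2.imwrite("pics/c8.png",cv2.resize(I[v0-120:v0+120,u-160:u+160],(800,600),interpolation=cv2.INTER_CUBIC))
o=ctrl.get_obs();print(o["moment"])
h=cv2.cvtColor(I,cv2.COLOR_BGR2HSV)
for nm,m,z in(("red",cv2.inRange(h,(0,140,80),(6,255,255))|cv2.inRange(h,(174,140,80),(180,255,255)),.131),("brass",cv2.inRange(h,(9,110,80),(21,255,255)),.119)):
    k,lab,st,ce=cv2.connectedComponentsWithStats(m)
    for j in range(1,k):
        if st[j,4]>20 and abs(ce[j][0]-u)<120 and abs(ce[j][1]-v)<120:
            q=onz(i,*ce[j],z)[:2]-[.5123,-.0687];print(nm,st[j,4],ce[j].round(1),q.round(4),np.degrees(np.arctan2(q[1],q[0])).round(1))
E
```

```text
20.5 [ 0.5122 -0.0686  0.1122] [ 3.1416e+00  2.0000e-04 -2.8320e-01] [-1.  -0.5 -2.1] 0.05447810521757842
w8 line ctr mm 1.268962265403978 -0.08859527952290591 dir -71.98584884192006
w8 flat az -17.438116183989575 dist mm 7.701648757451393 34
320 307
[ 0.03679667  0.13291993 -0.01906453]
red 152 [319.6 265. ] [ 0.0198 -0.0055] -15.4
brass 736 [320.5 230.5] [ 0.0318 -0.0094] -16.5
```

View pics/c8.png

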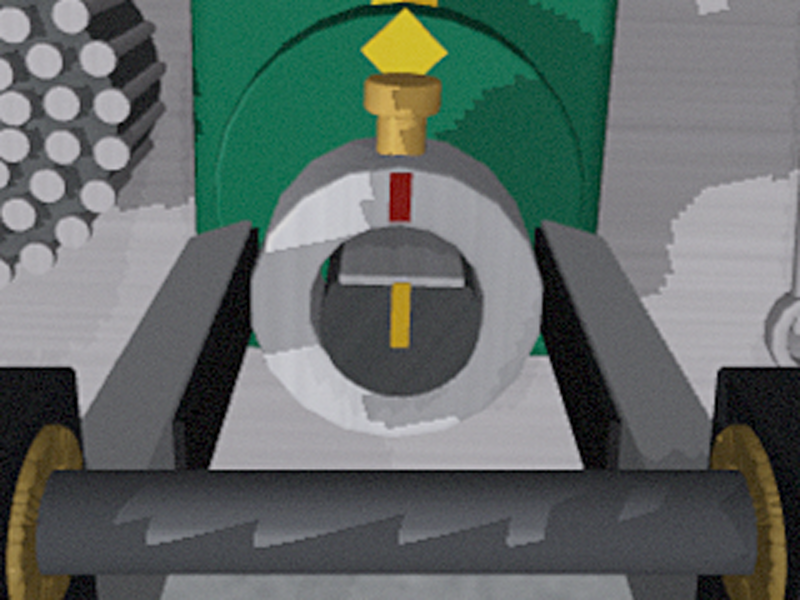

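The image shows collar, screw (401,112), red dash (400,195), yellow line (400,315) and pointer all in line, the shaft clear inside the bore. Small trim of 1.5° and a depth check of level and height.

In the tool's units: 0.025 rad / 1.5708 = 0.0159.

Emit:
{"fn": "arm_command", "kwargs": {
  "plan": [
    [[0, 0, 0, 0, 0, 0.0159, 1], [0, 0, 0, 0, 0, 0.0159, 1], [0, 0, 0, 0, 0, 0.0159, 1], [0, 0, 0, 0, 0, 0.0159, 1]]
  ]
}}

```text
time_s: 20.95
ee_pos: [0.5122, -0.0686, 0.1123]
eef_rot: [-3.142, 0.0, -0.308]
force: [0.5, -0.6, -1.8]
grip_width: 0.0544
grip_force: 25.0
```

```bash
python3 look.py w9
python3 - <<'E'
from h import *
import json
i=json.load(open("pics/w9.json"));d=np.load("pics/w9.npy");A=np.array([.5123,-.0687]);P=[]
for a in np.radians(np.arange(0,360,6)):
    for r in(.018,.02,.022,.024):
        u,v=proj(i,[A[0]+r*np.cos(a),A[1]+r*np.sin(a),.1305]);u,v=int(round(u)),int(round(v))
        if 0<=v<480 and d[v,u]>0:
            c,w=ray(i,u,v);P.append(c+w*d[v,u])
P=np.array(P);P=P[abs(P[:,2]-np.median(P[:,2]))<.006]
q=np.linalg.lstsq(np.c_[P[:,:2]-A,np.ones(len(P))],P[:,2],rcond=None)[0];print("top z",q[2],"tilt deg",np.degrees(q[:2]),len(P))
u,v=map(round,proj(i,[A[0]-.004,A[1],.138]));c,w=ray(i,u,v);print("shaft end",c+w*d[v,u])
o=ctrl.get_obs();print(o["force"],o["moment"],o["grip_force"])
E
```

```text
20.95 [ 0.5122 -0.0686  0.1123] [-3.1416e+00  2.0000e-04 -3.0820e-01] [ 0.5 -0.6 -1.8] 0.05441594448636261
top z 0.13117796611168003 tilt deg [-0.09731059  0.32684681] 227
shaft end [ 0.50871456 -0.06882373  0.13864923]
[ 1.12490058 -0.63393321 -1.37908462] [-0.00827775  0.1497409  -0.00488413] 24.999420252861455
```

```bash
python3 -c "
from station import ctrl
print(ctrl.hand_in())"
```

```text
the job is handed in; nothing more can be done
None
```

The job is handed in at about 21 s. The flat was turned to the pointer (about -17.9° measured, pointer at -18.0°). The collar is held level in the fingers, free of the shaft and spanning about 106.5 to 130.5 mm, with its screw turned to the flat. The other things were not touched.

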